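Roll the flanged spool into line and clamp the joint

TASK

Roll the loose flanged spool along the rubber tracks by light pushes on its side until its flange lines up with the fixed flange, and let it come to rest there by itself; do not grip or lift it and do not let it run past. Then swing the hinged half ring down fully over both flanges and turn the swivel latch fully across so that its nose lies over the ring's lug, leaving the other things on the bench where they are.

Things in the scene. Friction and masses are not known exactly. Their poses are not given: they have to be found in the camera images.
- jig: Fixed jig: dark steel plate 290 x 370 x 10 mm (x -200 to 90, y -245 to 125 mm). Origin on the table, below the axis of the fixed flange, in the plane of the flange joint; x = the way the spool must roll (away from the robot), y = left, along the flange axis, z up; yaw within 0.2 rad. Two rubber tracks (top z = 12 mm) carry the spool's flanges. A white line across the plate lies at x = 0.
- spool_mid (a point): Centre of the loose steel spool: tube 34 mm in diameter, a flange 50 mm in diameter and 8 mm thick at each end, 188 mm long, 0.25 to 0.5 kg, lying along jig y on its flanges, centre 37 mm above the table, 90 to 140 mm short of the line. Push the plain tube within 30 mm of its middle, or it may jam askew. It coasts under 2 mm after a push at 20 mm/s, 10 mm or more after 100 mm/s.
- lineup (a point): Where the spool's centre must come: on the fixed flange's axis, 96 mm to the right (jig -y) of the jig's origin, 37 mm above the table. Axes as the jig's. Aluminium kerbs, 24 mm high over the table, at jig y = 0 to 10 mm (x -195 to -40 mm) and y = -202 to -192 mm guide the spool's ends with 2 mm play on each side.
- fixed_flange (a point): Centre of the fixed steel flange's free face, 50 mm in diameter, 2 mm to the left of the jig's origin, axis along jig y, 37 mm above the table. Flange 8 mm thick; behind it (jig +y) a 34 mm stub tube reaches 85 mm from the origin, in a grey saddle 62 mm high.
- ring (a joint): Angle of the hinged steel half ring (rad): 0 = closed over the flanges (stop), grows as it opens up and back, 1.85 = stop; starts at 1.35 to 1.75, about upright. Stays where it is left (stiff hinge, 0.11 N m). Inner radius 29 mm, outer 37 mm, 28 mm wide: it goes over the flanges only if they are in line within about 4 mm.
- ring_hinge (a point): Middle of the ring's hinge pin, which lies along the jig's y, 44 mm behind (jig +x) the flange axis and 37 mm above the table.
- ring_lug (a point): Middle of the upper face of the ring's lug, a flat tongue 30 mm long, 36 mm wide (jig y -16 to 20 mm) and 10 mm thick at the ring's free end, 91 mm from the hinge pin. Ring closed: this face looks up, 42 mm above the table; ring open: the lug points up and this face looks away from the robot (jig +x). Pushing this face closes the ring.
- latch (a joint): Angle of the swivel latch about its upright post (rad): 0 = open, knob towards the robot (jig -x), nose away from the lug; grows clockwise seen from above; 1.571 = fully closed (stop), knob to the left (jig +y), nose over the lug. Starts at 0 to 0.4, stays where it is left (0.04 N m).
- latch_pivot (a point): On the latch's pivot axis, 49 mm above the table, 48 mm in front (jig -x) and 36 mm to the left (jig +y) of the jig's origin. The lever is a dark bar 12 mm wide and 10 mm thick, upper face 54.5 mm above the table; its nose reaches 30 mm from the axis.
- latch_knob (a point): Middle of the latch's upright black knob, 14 mm in diameter and 26 mm high (54.5 to 80.5 mm above the table), 60 mm from the pivot axis.
- nut: Small steel nut, 20 x 23 x 10 mm, on the jig plate, left front: a bystander. Origin at its underside.
- bolt: Steel bolt, 18 x 18 x 56 mm, standing on the plate beyond the right kerb: a bystander. Origin at its underside.
- ferrule: Steel ferrule, 44 mm in diameter, 55 mm high, standing on the plate at the left back: a bystander. Origin at its underside.
- tape: Roll of masking tape, 100 mm in diameter, 24 mm high, on the table to the right: a bystander. Origin at its underside.
- measure: Tape measure, 72 x 79 x 36 mm, on the table at the right front: a bystander. Origin at its underside.
- plier: Pliers, 67 x 170 x 12 mm, lying on the red mat at the far left: a bystander. Origin at its underside.
- marker: Marker pen, 136 mm long, 15 mm thick, lying on the table behind the jig: a bystander. Origin at its underside.
- spool: The same loose spool; origin at its centre, own y along its axis (its attitude turns as it rolls).
Things that resemble listed ones, but are neither listed nor needed, are in the scene too. Of the things like the spool, leave any that is red; of the rest the larger one is meant.

How it is judged:
By the outcome, as a careful person would: the job done as asked, in the order asked, and still so for the second after the job is handed in, with the robot touching nothing.
It also fails if it takes over 72 s, if anything falls off the work surface, if the arm or the gripper's body presses on something with over 40 N, if the wrist force passes 120 N, or if a joint passes its speed limit or range.

ROBOT

A 6-joint arm with a two-finger parallel gripper is mounted at the origin on a cart in front of the work surface, level with it; the furniture and walls round the work are solid. World frame = base frame: x ahead of the robot, y to its left, z up, the work surface at z = 0. Lengths are in mm, angles in rad, forces in N, time in s.
With the tool pointing down it reaches from about 350 to 875 mm from the base axis. Payload 4.2 kg.
Tool frame: the origin (TCP) lies at the very end of the fingers, on their centre line; the grasp point (between the pads) lies 19 mm behind it (env.grip_point_offset is the distance from the TCP to the grasp point, in mm); z points along the fingers, y is the direction in which the jaws open and shut (so a half turn about z gives the same grasp; the last joint's range is limited). The gripper opens to 87 mm and grips with 3 to 60 N. Pads are 19 mm wide; open, the fingers measure 117 mm over their backs; the gripper's body (75 mm by 190 mm) begins 51 mm behind the grasp point.
Start: joints at [1.579, 0.385, 0.008, 0, -1.194, -0.259], TCP at [155.08, 605.433, 222.55] pointing down, gripper open.
Joint ranges: [-3.14, 3.14], [-1.21, 2.06], [-1.07, 1.41], [-3.16, 2.05], [-2.99, -0.16], [-3.1, 3.1]. Speed limits (rad/s): [2.79, 2.79, 3.14, 3.14, 3.14, 3.14].

INTERFACE

Orientations are given as [roll, pitch, yaw] about the fixed x, y, z axes, in that order (R = Rz(yaw) Ry(pitch) Rx(roll)).
In Python, from cell import env, viewer gives the robot as it stands.
- The arm moves only by the tool carry_out, never from a script. Its argument "moves" is text: rows parted by semicolons, each of 7 numbers parted by spaces: the turn, a rotation vector about the tool's x, y, z in degrees, then the shift along the tool's x, y, z in m, then the closure, from 0 (fully open) to 1 (shut). In form: wx wy wz x y z grip; .... A call has 1 to 20 rows; each row shifts and turns the commanded pose from where the row before left it, along the tool's axes as they then stand; what a row does not reach is not made up. A row lasts 1/10 s, in which the tool goes at most 50 mm and 8.59 degrees, less where a joint would pass 70% of its speed; a pose out of reach is approached as far as the arm can. A call is refused whole if a number of a shift passes 0.05 or a number of a turn 8.59, either way. A call with a gripper value outside its range is refused whole. The fingers move at their own pace and stop on an object; "newtons" is the grip in N (left out, the last holds). Time passes only in rows, so rows that do not move let the fingers close. It gives the time, the measured TCP pose, the force and the opening at its end, in the units of the state.
- env.read_state(): the state, without advancing time (a new reading comes with each control period).
- viewer.snapshot(name): name is "scene" or "side" or "wrist"; returns (picture, depth): 480x640x3 uint8, blue, green, red; 480x640 float32, mm along the optical axis (not along the pixel's ray), 0 where there is no reading.
- viewer.camera_info(name): a dict with "camera_matrix" (3x3 intrinsics, pixels), "view" (4x4, takes a point from world to camera coordinates). Camera axes: x right, y down, z forward; pixel columns grow to the right and rows downward; lengths in mm; the calibration is good to about 2 mm. A picture is of the moment at which its call begins: read the wrist's pose just before it. camera_info takes no time and is no camera call; for the wrist camera it gives the pose at the moment of the call.
- env.finish_job(): hands the job in, once; it reports no verdict.
The state is a dict: "clock": time; "joints": joint angles; "qd": joint speeds; "joint_efforts": joint torques, N m; "tcp_pos": TCP position; "eef_rot": TCP orientation; "force": force on the tool from outside, world axes, zero at the start; "wrist_torque": the same for the moment, N m; "width": finger opening in mm.
Only numpy, scipy, OpenCV 4.12 (cv2) and the standard library are available. Lean on these libraries where they do the work, as an engineer would, in place of code of your own. Each camera call takes 0.05 s, during which the arm holds its last target.

## Working session

There is one attempt and no reset: what is moved stays moved. The work goes in short steps, Python scripts to look and compute and a tool call to move; the robot and the scene stay as the last step left them, time stands still between calls to the robot, and variables do not carry over. Pictures are saved under pics/ and viewed, and the job is handed in when it is done.

Besides the shell and the picture viewer there is one more tool, called after "Request:" by a JSON object that holds its "op" and its "data". carry_out: Moves the arm, as the interface text tells. Its arguments: {"type":"object","properties":{"moves":{"type":"string"},"newtons":{"type":"number"}},"required":["moves"]}

```bash
ls; mkdir -p pics
python3 - <<'E'
from cell import env, viewer
import cv2,json,numpy as np
print(env.read_state())
for n in ("scene","side","wrist"):
    i=viewer.camera_info(n); print(n,np.round(i["camera_matrix"],1).tolist(),np.round(i["view"],3).tolist())
    p,d=viewer.snapshot(n); cv2.imwrite(f"pics/{n}0.png",p); np.save(f"pics/{n}0.npy",d)
E
```

```text
pics
{'clock': 0.0, 'joints': array([ 1.57857091e+00,  3.85525037e-01,  6.63643049e-03, -5.14874968e-04,
       -1.19404607e+00, -2.58611192e-01]), 'qd': array([ 7.75387024e-04, -8.78779624e-04,  9.51964391e-04, -1.03670158e-03,
       -1.27109249e-04,  4.16798483e-06]), 'joint_efforts': array([ 1.19242750e-04, -3.90671039e+01,  1.87412918e+01,  4.21995431e+00,
        1.10504357e-02, -1.87800865e-04]), 'tcp_pos': array([154.95553366, 604.84983415, 221.48045572]), 'eef_rot': array([ 3.13940304e+00, -8.44167203e-05, -2.51026456e-01]), 'force': array([ 0.25837301, -0.13009935, -0.05313427]), 'wrist_torque': array([-0.0411487 ,  0.01673821,  0.0715792 ]), 'width': 86.94088921405913}
scene [[554.9, 0.0, 321.0], [0.0, 554.9, 240.1], [0.0, 0.0, 1.0]] [[-0.68, -0.733, -0.014, 466.671], [-0.557, 0.528, -0.641, 317.385], [0.478, -0.428, -0.767, 1716.733], [0.0, 0.0, 0.0, 1.0]]
side [[586.0, 0.0, 317.5], [0.0, 586.0, 241.4], [0.0, 0.0, 1.0]] [[-0.981, -0.192, -0.018, 602.346], [-0.063, 0.41, -0.91, 52.367], [0.182, -0.892, -0.415, 1617.104], [0.0, 0.0, 0.0, 1.0]]
wrist [[377.3, 0.0, 314.5], [0.0, 377.3, 241.0], [0.0, 0.0, 1.0]] [[-0.249, -0.968, 0.003, 624.389], [-0.939, 0.243, 0.245, -31.694], [-0.238, 0.059, -0.97, 389.804], [0.0, 0.0, 0.0, 1.0]]
```

View pics/scene0.png

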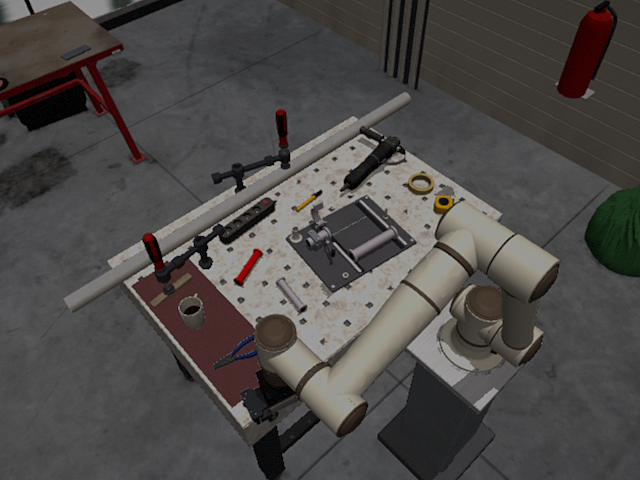

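View pics/side0.png

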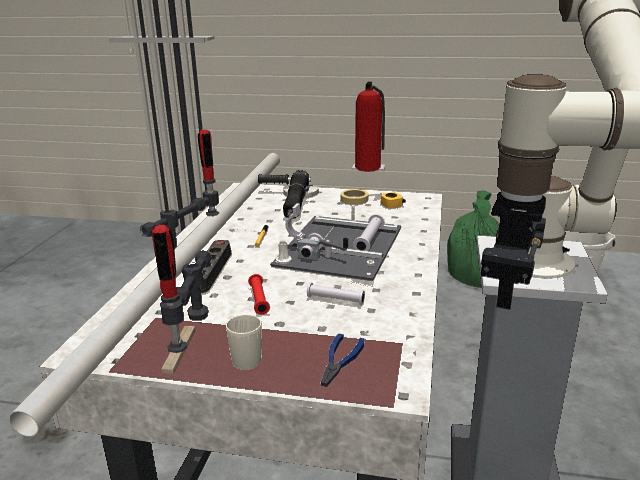

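View pics/wrist0.png

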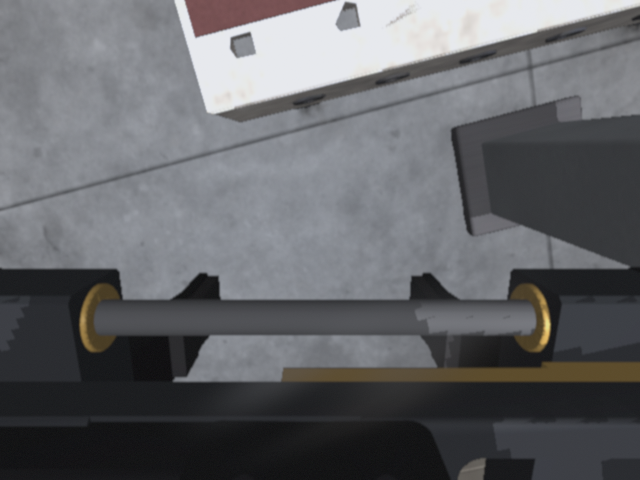

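```bash
cat > h.py <<'E'
from cell import env, viewer
import cv2,numpy as np
from scipy.spatial.transform import Rotation as Ro
def snap(n,tag):
    st=env.read_state(); i=viewer.camera_info(n); p,d=viewer.snapshot(n)
    cv2.imwrite(f"pics/{tag}.png",p); np.savez(f"pics/{tag}.npz",d=d,K=i["camera_matrix"],V=i["view"],p=p); return p,d
def crop(tag,x0,y0,x1,y1,s):
    p=cv2.imread(f"pics/{tag}.png")[y0:y1,x0:x1]; cv2.imwrite(f"pics/{tag}_c{x0}_{y0}.png",cv2.resize(p,None,fx=s,fy=s,interpolation=cv2.INTER_CUBIC))
def load(tag):
    z=np.load(f"pics/{tag}.npz"); return z["p"],z["d"],z["K"],z["V"]
def ray(K,V,u,v):
    V=np.array(V);R=V[:3,:3];t=V[:3,3]; return -R.T@t, R.T@(np.linalg.inv(K)@np.array([u,v,1.]))
def onz(K,V,u,v,z):
    c,r=ray(K,V,u,v); return c+r*(z-c[2])/r[2]
def pd(K,V,d,u,v):
    c,r=ray(K,V,u,v); return c+r*d[int(round(v)),int(round(u))]
def proj(K,V,P):
    V=np.array(V);P=np.atleast_2d(P); c=P@V[:3,:3].T+V[:3,3]; q=c@np.array(K).T; return q[:,:2]/q[:,2:]
E
python3 - <<'E'
from h import *
for n in ("scene","side"):
    i=viewer.camera_info(n); np.savez(f"pics/{n}0.npz",d=np.load(f"pics/{n}0.npy"),K=i["camera_matrix"],V=i["view"],p=cv2.imread(f"pics/{n}0.png"))
crop("scene0",280,185,420,295,5.5); crop("side0",265,205,405,285,5.5)
i=viewer.camera_info("wrist");st=env.read_state()
V=np.array(i["view"]);R=Ro.from_euler("xyz",st["eef_rot"]).as_matrix()
c=-V[:3,:3].T@V[:3,3]; print("cam in tool",R.T@(c-st["tcp_pos"]), (R.T@V[:3,:3].T).round(3).tolist())
E
```

```text
cam in tool [  65.47278634   -0.56086249 -162.44838025] [[-0.001, -0.97, -0.245], [1.0, -0.001, 0.0], [-0.001, -0.245, 0.97]]
```

View pics/scene0_c280_185.png

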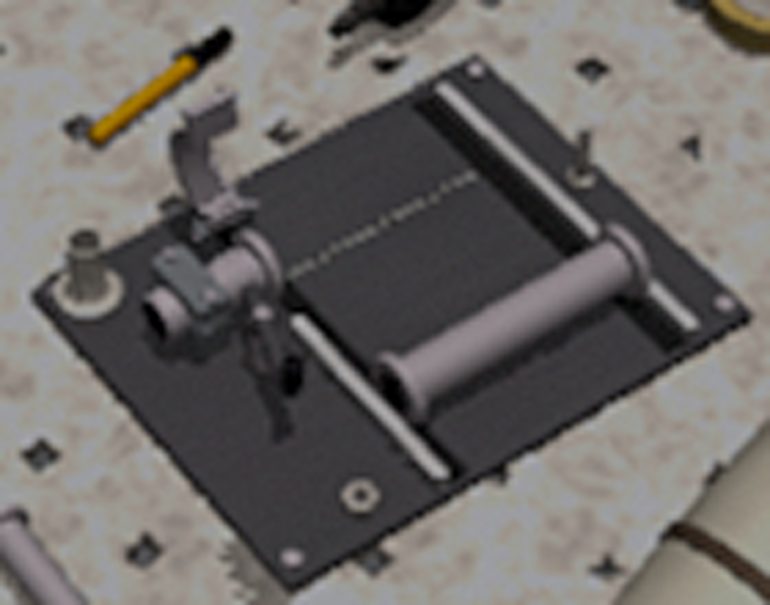

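View pics/side0_c265_205.png

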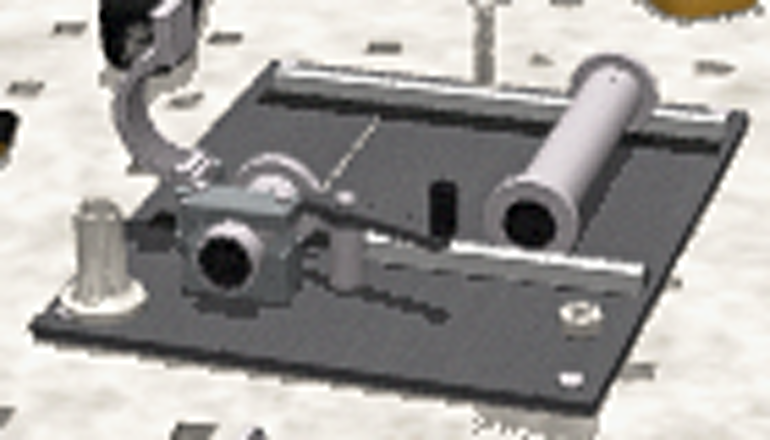

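Run:
```python
from h import *
J=np.array([[90,125],[90,-245],[-200,-245],[-200,125]],float)
def fit(W):
    a=J-J.mean(0);b=W-W.mean(0)
    H=a.T@b; th=np.arctan2(H[0,1]-H[1,0],H[0,0]+H[1,1]);R=np.array([[np.cos(th),-np.sin(th)],[np.sin(th),np.cos(th)]])
    t=W.mean(0)-R@J.mean(0); print("yaw",th,"t",t,"res",(W-(J@R.T+t)).round(1).tolist())
p,d,K,V=load("scene0")
c=np.array([[35,297],[475,55],[750,318],[290,592]])/5.5+[280,185]
fit(np.array([onz(K,V,u-.4,v-.4,10)[:2] for u,v in c]))
p,d,K,V=load("side0")
c=np.array([[32,330],[275,62],[748,115],[598,412]])/5.5+[265,205]
fit(np.array([onz(K,V,u-.4,v-.4,10)[:2] for u,v in c]))
```

```text
yaw -0.13231087216264245 t [608.04882948  39.24447783] res [[-4.2, -2.2], [1.2, -0.2], [1.4, 3.5], [1.5, -1.1]]
yaw -0.13409882652432206 t [609.06992112  48.41071946] res [[-1.5, -1.2], [-2.0, -0.2], [3.4, 0.1], [0.0, 1.2]]
```

Request:
{"op": "carry_out", "data": {"moves": "0 0 -6.8 0 0 0 1;0 0 0 .0282 .0277 -.0041 1;0 0 0 .0282 .0277 -.0041 1;0 0 0 .0282 .0277 -.0041 1;0 0 0 .0282 .0277 -.0041 1;0 0 0 .0282 .0277 -.0041 1;0 0 0 .0282 .0277 -.0041 1;0 0 0 .0282 .0277 -.0041 1;0 0 0 .0282 .0277 -.0041 1;0 0 0 .0282 .0277 -.0041 1;0 0 0 .0282 .0277 -.0041 1;0 0 0 .0282 .0277 -.0041 1;0 0 0 .0282 .0277 -.0041 1;0 0 0 .0282 .0277 -.0041 1;0 0 0 .0282 .0277 -.0041 1;0 0 0 .0282 .0277 -.0041 1;0 0 0 .0282 .0277 -.0041 1;0 0 0 .0282 .0277 -.0041 1;0 0 0 .0282 .0277 -.0041 1;0 0 0 .0282 .0277 -.0041 1", "newtons": 10}}

```text
clock: 2.15
tcp_pos: [617.5, 11.7, 300.2]
eef_rot: [3.142, 0.001, -0.132]
force: [1.1, 0.1, 0.6]
width: 0.5
```

Request:
{"op": "carry_out", "data": {"moves": "0 0 0 0 0 0 1;0 0 0 0 0 0 1"}}

```text
clock: 2.35
tcp_pos: [616.8, 12.4, 299.4]
eef_rot: [3.141, 0.002, -0.134]
force: [-0.1, -0.4, -0.2]
width: 0.6
```

Run:
```python
from h import *
snap("wrist","w1"); print(env.read_state())
```

```text
{'clock': 2.4, 'joints': array([ 2.83226919e-01,  3.31067706e-01,  1.19546775e-01, -4.61915185e-04,
       -1.36065092e+00,  1.15500614e+00]), 'qd': array([ 0.02279134, -0.01655347, -0.00863713,  0.0017754 ,  0.0013689 ,
        0.00184361]), 'joint_efforts': array([-6.64835237e-01, -3.68958879e+01,  1.99337304e+01,  4.39531267e+00,
        9.15299566e-02, -2.39772362e-04]), 'tcp_pos': array([616.47399769,  13.1389556 , 299.73400312]), 'eef_rot': array([ 3.14145019e+00,  1.44075900e-03, -1.32660042e-01]), 'force': array([ 0.91804915,  0.80715795, -0.92993121]), 'wrist_torque': array([-0.03126397, -0.03211344,  0.00569852]), 'width': 0.38982518711085823}
```

View pics/w1.png

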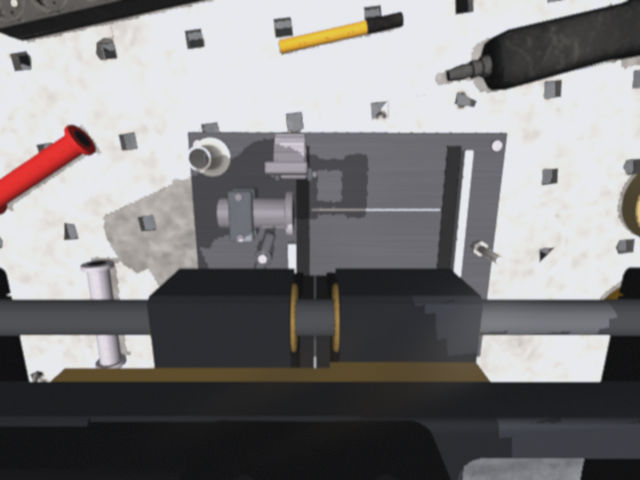

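Request:
{"op": "carry_out", "data": {"moves": "0 0 0 -.035 0 0 1;0 0 0 -.035 0 0 1;0 0 0 -.035 0 0 1;0 0 0 -.035 0 0 1;0 0 0 0 0 0 1;0 0 0 0 0 0 1"}}

```text
clock: 3.0
tcp_pos: [477.4, 32.4, 301.4]
eef_rot: [-3.141, -0.002, -0.129]
force: [-1.0, -0.2, 1.0]
width: 0.5
```

Run:
```python
from h import *
snap("wrist","w2"); snap("side","s2"); crop("s2",265,205,405,285,5.5);crop("w2",150,100,550,400,2)
```

```text
(no output)
```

View pics/w2.png

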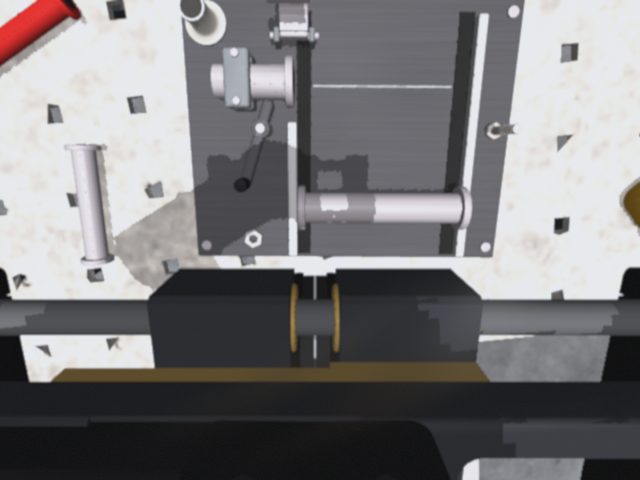

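View pics/s2.png

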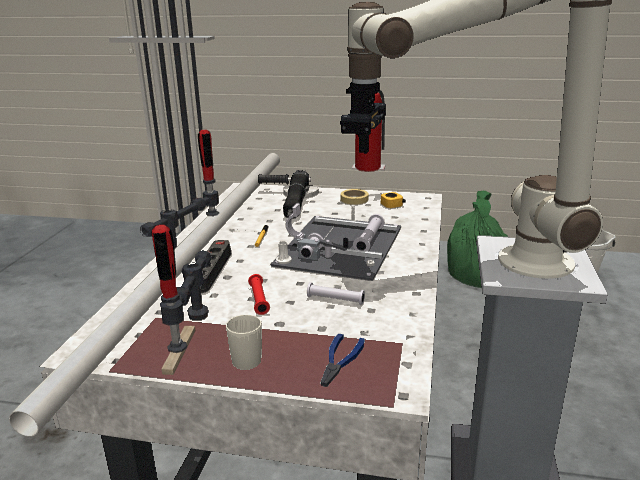

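View pics/w2_c150_100.png

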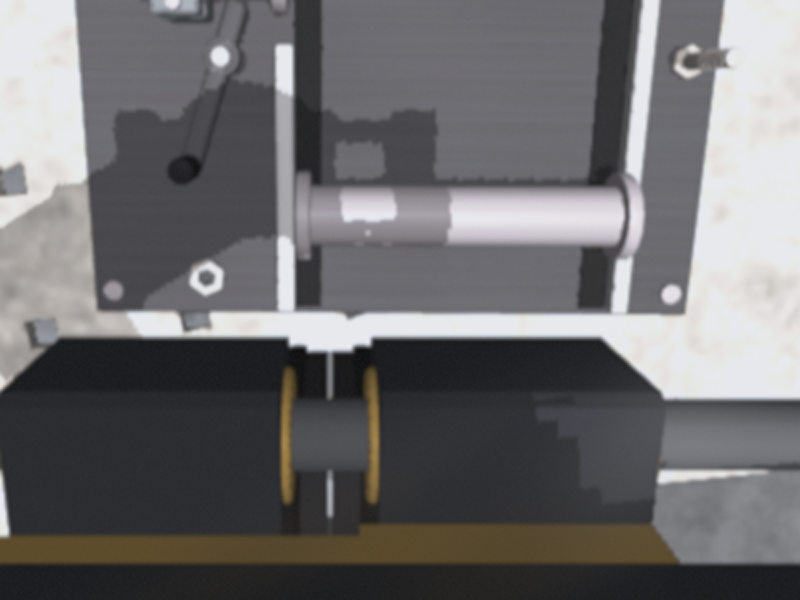

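Run:
```python
from h import *
p,d,K,V=load("w2")
g=cv2.cvtColor(p,cv2.COLOR_BGR2GRAY).astype(float)
# white line: per column centroid
pts=[]
for u in range(320,446,3):
    col=g[78:95,u]; w=np.clip(col-np.median(col)-15,0,None)
    if w.sum()>20: pts.append([u,78+(w*np.arange(len(w))).sum()/w.sum()])
W=np.array([onz(K,V,u,v,10)[:2] for u,v in pts]); k=np.polyfit(W[:,1],W[:,0],1); print("line: x=a*y+b",k,"yaw",-np.arctan(k[0]),len(W),np.std(W[:,0]-np.polyval(k,W[:,1])))
L=dict(corner_fl=(200,256,10),corner_fr=(493,257,10),knobtop=(242,184,80.5),pivottop=(261,128,57),spoolL=(302,207,37),spoolR=(466,208,37),flange=(290,81,37),ferr=(192,8,65),nut=(253,239,20),kerbLin=(298,200,24))
for n,(u,v,z) in L.items():
    print(n,onz(K,V,u,v,z).round(1),"depth:",pd(K,V,d,u,v).round(1))
```

```text
line: x=a*y+b [1.38170552e-01 6.05935041e+02] yaw -0.13730121288175565 42 0.06811096005945509
corner_fl [428.9 184.3  10. ] depth: [425.8 188.7  -2.6]
corner_fr [ 379.8 -179.6   10. ] depth: [ 375.7 -184.8   -1.5]
knobtop [515.3 102.   80.5] depth: [515.3 101.9  81. ]
pivottop [567.8  77.1  57. ] depth: [567.7  76.9  58.9]
spoolL [477.6  47.6  37. ] depth: [481.5  46.2  62.6]
spoolR [ 452.1 -137.9   37. ] depth: [ 457.5 -128.2   62.5]
flange [612.   41.6  37. ] depth: [607.8  40.6  62.4]
ferr [683.  122.8  65. ] depth: [693.2 129.9  36.2]
nut [444.1 112.7  20. ] depth: [441.7 114.9   9. ]
kerbLin [484.5  51.8  24. ] depth: [489.3  49.5  60.9]
```

Request:
{"op": "carry_out", "data": {"moves": "0 0 .3 -.016 .03 0 1;0 0 0 -.015 .03 0 1;0 0 0 -.015 .03 .02 1;0 0 0 0 0 .035 1;0 0 0 0 0 .035 1;0 0 0 0 0 .035 1;0 0 0 0 0 .035 1;0 0 0 0 0 .035 1;0 0 0 0 0 .03 1;0 0 0 0 0 .02 1;0 0 0 0 0 0 1;0 0 0 0 0 0 1"}}

```text
clock: 4.3
tcp_pos: [421.2, -51.4, 55.3]
eef_rot: [3.141, 0.001, -0.137]
force: [0.4, 0.6, -0.1]
width: 0.6
```

```bash
cat >> h.py <<'E'
O=np.array([610.6,34.7,0]);YAW=-0.137
RJ=Ro.from_euler("z",YAW).as_matrix()
def w2j(p): return RJ.T@(np.asarray(p)-O)
def j2w(p): return RJ@np.asarray(p,float)+O
E
python3 - <<'E'
from h import *
snap("wrist","w3"); crop("w3",0,0,640,260,1.25);snap("scene","c3");snap("side","s3");crop("c3",280,185,420,295,5.5); crop("s3",265,205,405,285,5.5)
s=env.read_state(); print(w2j(s["tcp_pos"]),s["eef_rot"],s["force"],s["clock"])
E
```

```text
[-175.45935471 -110.83039332   56.55593727] [-3.14067614e+00 -2.66054494e-03 -1.37153866e-01] [0.06959075 0.33909739 0.54705929] 4.45
```

View pics/w3.png

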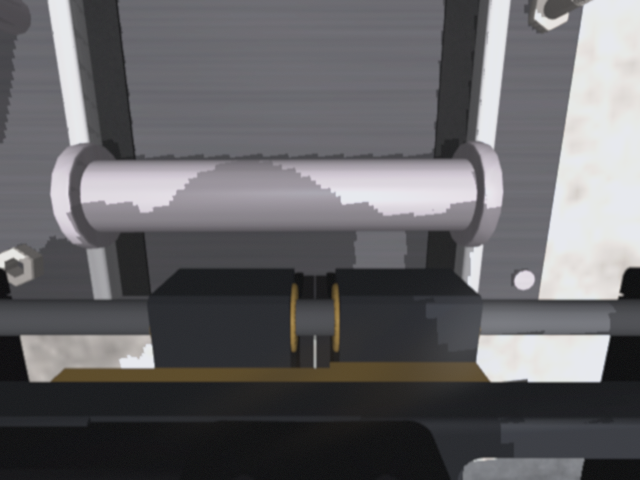

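View pics/s3_c265_205.png

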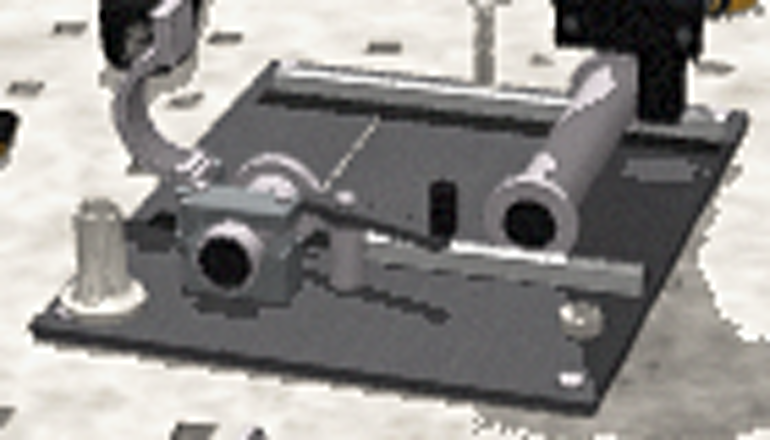

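View pics/c3_c280_185.png

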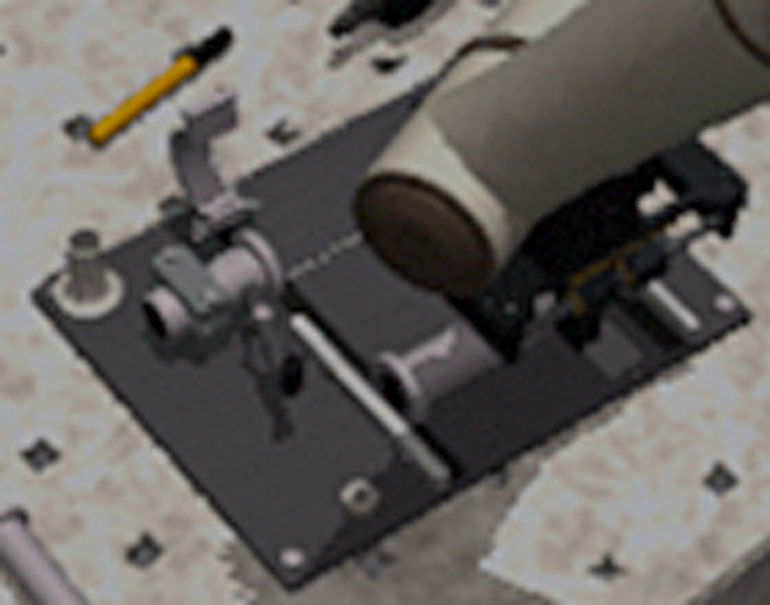

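Request:
{"op": "carry_out", "data": {"moves": "0 0 0 0 0 .015 1;0 0 0 0 0 .015 1;0 0 0 .003 0 0 1;0 0 0 .003 0 0 1;0 0 0 .003 0 0 1;0 0 0 .003 0 0 1;0 0 0 .003 0 0 1;0 0 0 .003 0 0 1;0 0 0 .003 0 0 1;0 0 0 .003 0 0 1;0 0 0 .003 0 0 1;0 0 0 .003 0 0 1;0 0 0 .003 0 0 1;0 0 0 .003 0 0 1;0 0 0 .003 0 0 1;0 0 0 .003 0 0 1;0 0 0 .003 0 0 1;0 0 0 .003 0 0 1;0 0 0 .002 0 0 1;0 0 0 .001 0 0 1"}}

```text
clock: 6.45
tcp_pos: [471.2, -58.4, 25.5]
eef_rot: [-3.142, -0.0, -0.137]
force: [-0.0, 0.9, 0.1]
width: 0.3
```

```bash
cat >> h.py <<'E'
def spoolx(tag,us=(230,270,360,400)):
    p,d,K,V=load(tag); g=cv2.GaussianBlur(cv2.cvtColor(p,cv2.COLOR_BGR2GRAY),(3,3),0).astype(float); out=[]
    return g
E
python3 - <<'E'
from h import *
p,d=snap("wrist","w4");
s=env.read_state(); print(w2j(s["tcp_pos"]),s["eef_rot"],s["force"],s["clock"])
_,d,K,V=load("w4")
for u in (150,250,400,450):
    print(u,[(v,)+tuple(w2j(pd(K,V,d,u,v)).round(1)) for v in range(120,262,10)])
E
```

```text
[-125.3378108  -111.22724556   25.45719521] [-3.14155697e+00 -2.77931298e-04 -1.37339489e-01] [0.22100483 0.53070798 0.09390644] 6.5
150 [(120, np.float64(-48.5), np.float64(-36.8), np.float64(10.3)), (130, np.float64(-52.8), np.float64(-36.6), np.float64(10.9)), (140, np.float64(-57.2), np.float64(-36.2), np.float64(10.9)), (150, np.float64(-61.6), np.float64(-35.4), np.float64(10.1)), (160, np.float64(-66.1), np.float64(-34.8), np.float64(9.9)), (170, np.float64(-70.7), np.float64(-34.1), np.float64(9.4)), (180, np.float64(-75.2), np.float64(-33.8), np.float64(10.0)), (190, np.float64(-79.9), np.float64(-33.2), np.float64(9.6)), (200, np.float64(-80.7), np.float64(-45.1), np.float64(38.1)), (210, np.float64(-83.3), np.float64(-48.5), np.float64(46.8)), (220, np.float64(-86.6), np.float64(-49.3), np.float64(49.6)), (230, np.float64(-89.7), np.float64(-50.2), np.float64(52.6)), (240, np.float64(-93.1), np.float64(-50.5), np.float64(54.2)), (250, np.float64(-96.9), np.float64(-50.1), np.float64(54.0)), (260, np.float64(-100.8), np.float64(-49.7), np.float64(54.1))]
250 [(120, np.float
[... 2156 characters left out ...]
, np.float64(-66.3), np.float64(-173.0), np.float64(10.6)), (170, np.float64(-70.8), np.float64(-173.3), np.float64(10.7)), (180, np.float64(-75.4), np.float64(-173.9), np.float64(10.3)), (190, np.float64(-80.1), np.float64(-174.3), np.float64(10.3)), (200, np.float64(-80.5), np.float64(-163.6), np.float64(41.0)), (210, np.float64(-83.5), np.float64(-162.0), np.float64(46.5)), (220, np.float64(-86.5), np.float64(-160.8), np.float64(50.7)), (230, np.float64(-89.9), np.float64(-160.4), np.float64(52.5)), (240, np.float64(-93.4), np.float64(-160.3), np.float64(53.6)), (250, np.float64(-96.8), np.float64(-160.1), np.float64(55.2)), (260, np.float64(-101.4), np.float64(-161.4), np.float64(52.7))]
```

View pics/w4.png

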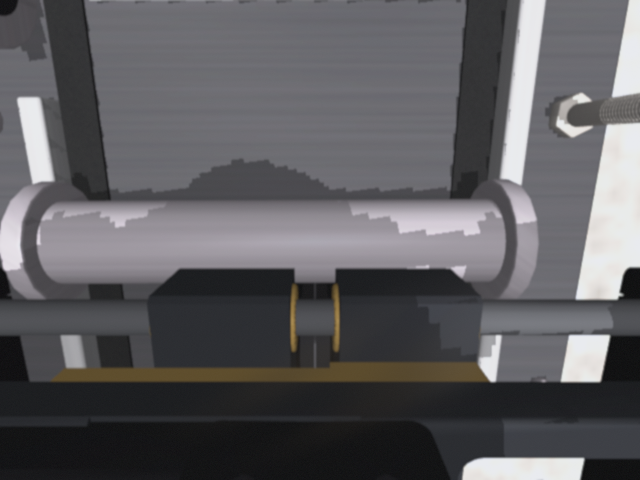

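Request:
{"op": "carry_out", "data": {"moves": "0 0 0 .003 0 0 1;0 0 0 .003 0 0 1;0 0 0 .003 0 0 1;0 0 0 .003 0 0 1;0 0 0 .003 0 0 1;0 0 0 .003 0 0 1;0 0 0 .003 0 0 1;0 0 0 .003 0 0 1;0 0 0 .003 0 0 1;0 0 0 .003 0 0 1;0 0 0 .003 0 0 1;0 0 0 .003 0 0 1;0 0 0 .003 0 0 1;0 0 0 .003 0 0 1;0 0 0 .003 0 0 1;0 0 0 .003 0 0 1;0 0 0 .003 0 0 1;0 0 0 .002 0 0 1;0 0 0 .002 0 0 1;0 0 0 .002 0 0 1"}}

```text
clock: 8.5
tcp_pos: [527.4, -66.2, 25.4]
eef_rot: [3.142, 0.0, -0.137]
force: [-0.0, -0.4, -0.4]
width: 0.1
```

```bash
cat >> h.py <<'E'
from scipy.optimize import least_squares
def spoolfit(tag,us=(140,200,250,300,350,400,440),verb=1,r0=20,r1=265):
    p,d,K,V=load(tag); o=[]
    for u in us:
        P=np.array([w2j(pd(K,V,d,u,v)) for v in range(r0,r1) if d[v,u]>0]); P=P[(P[:,2]>34)&(P[:,2]<58)]
        if len(P)<15: continue
        f=least_squares(lambda q:np.hypot(P[:,0]-q[0],P[:,2]-q[1])-17,[P[:,0].min()+0,37],loss="soft_l1"); o.append((u,round(P[:,1].mean()),round(f.x[0],1),round(f.x[1],1),len(P)))
    if verb: print("spool (u,y,x,z,n)",o)
    return o
def stat():
    s=env.read_state(); print("tcpJ",w2j(s["tcp_pos"]).round(1),s["eef_rot"].round(3),"F",(RJ.T@s["force"]).round(1),"t",round(s["clock"],2),"w",round(s["width"],1))
E
python3 - <<'E'
from h import *
stat(); snap("wrist","w5"); spoolfit("w4"); spoolfit("w5")
E
```

```text
tcpJ [ -68.7 -111.3   25.4] [ 3.142  0.    -0.137] F [ 0.  -0.4 -0.4] t 8.5 w 0.1
spool (u,y,x,z,n) [(140, -45, np.float64(-97.7), np.float64(36.9), 65), (200, -68, np.float64(-97.8), np.float64(37.1), 63), (250, -87, np.float64(-97.6), np.float64(37.1), 65), (300, -105, np.float64(-97.7), np.float64(37.1), 66), (350, -124, np.float64(-97.6), np.float64(37.2), 66), (400, -142, np.float64(-97.7), np.float64(37.3), 66), (440, -157, np.float64(-97.3), np.float64(37.1), 66)]
spool (u,y,x,z,n) [(140, -46, np.float64(-41.5), np.float64(37.0), 63), (200, -68, np.float64(-41.5), np.float64(37.1), 64), (250, -87, np.float64(-41.5), np.float64(37.1), 64), (300, -105, np.float64(-41.3), np.float64(37.1), 64), (350, -124, np.float64(-41.5), np.float64(37.2), 65), (400, -143, np.float64(-41.1), np.float64(36.9), 65), (440, -158, np.float64(-41.1), np.float64(37.1), 65)]
```

View pics/w5.png

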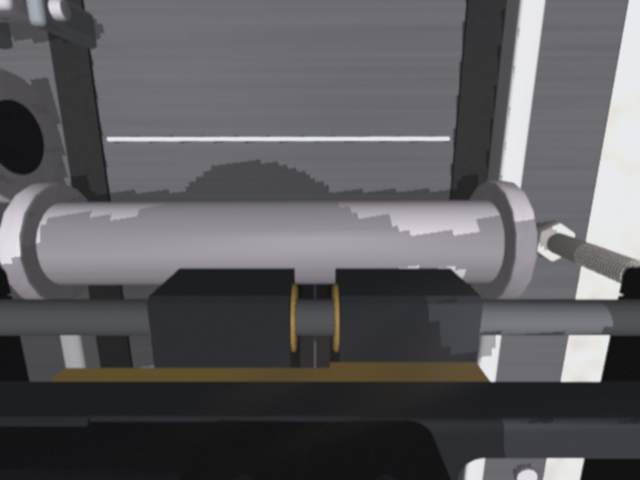

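Request:
{"op": "carry_out", "data": {"moves": "0 0 0 .0018 0 0 1;0 0 0 .0018 0 0 1;0 0 0 .0018 0 0 1;0 0 0 .0018 0 0 1;0 0 0 .0018 0 0 1;0 0 0 .0018 0 0 1;0 0 0 .0018 0 0 1;0 0 0 .0018 0 0 1;0 0 0 .0018 0 0 1;0 0 0 .0018 0 0 1;0 0 0 .0018 0 0 1;0 0 0 .0018 0 0 1;0 0 0 .0018 0 0 1;0 0 0 .0018 0 0 1;0 0 0 .0018 0 0 1;0 0 0 .0018 0 0 1;0 0 0 .001 0 0 1;0 0 0 0 0 0 1"}}

```text
clock: 10.35
tcp_pos: [557.1, -70.2, 25.4]
eef_rot: [-3.142, -0.0, -0.137]
force: [0.4, -0.8, 0.3]
width: 0.8
```

Run:
```python
from h import *
stat(); snap("wrist","w6"); spoolfit("w6")
for t in ("w5","w6"):
    p,d,K,V=load(t); g=cv2.cvtColor(p,cv2.COLOR_BGR2GRAY).astype(float)
    for u in (140,280,420):
        c=g[100:270,u]; b=c-cv2.blur(c.reshape(-1,1),(1,21)).ravel(); v=100+int(np.argmax(b[:(90 if t=="w6" else 60)])); print(t,u,v,w2j(onz(K,V,u,v,10)).round(1))
```

```text
tcpJ [ -38.7 -111.3   25.4] [-3.142 -0.    -0.137] F [ 0.5 -0.8  0.3] t 10.35 w 0.8
spool (u,y,x,z,n) [(140, -46, np.float64(-11.3), np.float64(37.1), 65), (200, -68, np.float64(-11.0), np.float64(37.1), 65), (250, -87, np.float64(-11.1), np.float64(37.2), 64), (300, -105, np.float64(-10.9), np.float64(37.1), 65), (350, -124, np.float64(-10.9), np.float64(37.3), 66), (400, -143, np.float64(-11.0), np.float64(37.2), 66), (440, -157, np.float64(-11.0), np.float64(37.4), 66)]
w5 140 139 [ -0.  -31.4  10. ]
w5 280 138 [  0.3 -95.1  10. ]
w5 420 138 [   0.2 -158.8   10. ]
w6 140 186 [  8.7 -28.9  10. ]
w6 280 163 [ 19.2 -94.8  10. ]
w6 420 187 [   8.  -160.2   10. ]
```

View pics/w6.png

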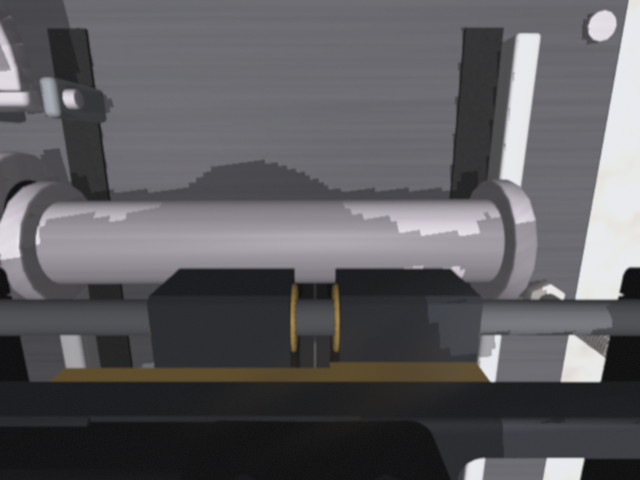

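Request:
{"op": "carry_out", "data": {"moves": "0 0 0 .0018 0 0 1;0 0 0 .0018 0 0 1;0 0 0 .0018 0 0 1;0 0 0 .0018 0 0 1;0 0 0 .0018 0 0 1;0 0 0 .001 0 0 1;0 0 0 .001 0 0 1;0 0 0 0 0 0 1;0 0 0 0 0 0 1"}}

```text
clock: 11.3
tcp_pos: [567.8, -71.8, 25.4]
eef_rot: [-3.142, -0.0, -0.137]
force: [-0.0, -0.0, 0.5]
width: 0.7
```

Run:
```python
from h import *
stat(); snap("wrist","w7"); spoolfit("w7")
```

```text
tcpJ [ -27.9 -111.3   25.4] [-3.142 -0.    -0.137] F [-0.  -0.   0.5] t 11.3 w 0.7
spool (u,y,x,z,n) [(140, -46, np.float64(-0.4), np.float64(37.2), 65), (200, -68, np.float64(-0.5), np.float64(37.2), 65), (250, -87, np.float64(-0.4), np.float64(37.3), 65), (300, -105, np.float64(-0.2), np.float64(37.2), 63), (350, -124, np.float64(-0.1), np.float64(37.2), 65), (400, -143, np.float64(-0.0), np.float64(37.0), 66), (440, -157, np.float64(-0.1), np.float64(37.2), 65)]
```

Request:
{"op": "carry_out", "data": {"moves": "0 0 0 -.01 0 0 1;0 0 0 -.03 0 0 1;0 0 0 -.02 0 -.03 1;0 0 0 -.02 0 -.04 1;0 0 0 0 -.02 -.045 1;0 0 0 0 -.03 -.045 1;0 0 0 0 -.04 -.045 1;0 0 0 0 0 -.03 1;0 0 0 0 0 0 1;0 0 0 0 0 0 1"}}

```text
clock: 12.35
tcp_pos: [498.7, 19.6, 249.6]
eef_rot: [-3.141, -0.0, -0.137]
force: [0.1, -0.0, -0.5]
width: 0.8
```

Run:
```python
from h import *
stat(); snap("wrist","w8"); snap("side","s8");crop("s8",265,205,405,285,5.5);crop("w8",150,0,450,225,2.66)
p,d,K,V=load("w8")
J=[[0,2,37],[0,0,37],[-48,36,54.5],[44,0,37],[0,-2,37],[0,0,10]]
print(proj(K,V,[j2w(j) for j in J]).round(1).tolist())
```

```text
tcpJ [-108.8  -30.2  249.6] [-3.141 -0.    -0.137] F [ 0.1 -0.  -0.5] t 12.35 w 0.8
[[280.7, 98.2], [282.8, 98.2], [243.4, 151.3], [281.7, 46.7], [284.9, 98.2], [285.0, 101.5]]
```

View pics/w8.png

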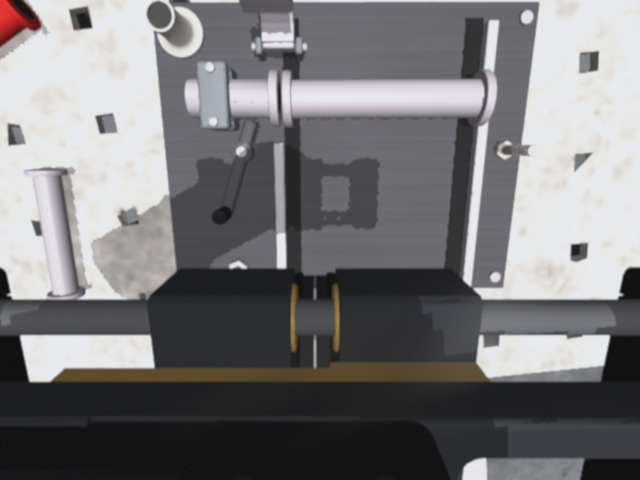

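View pics/w8_c150_0.png

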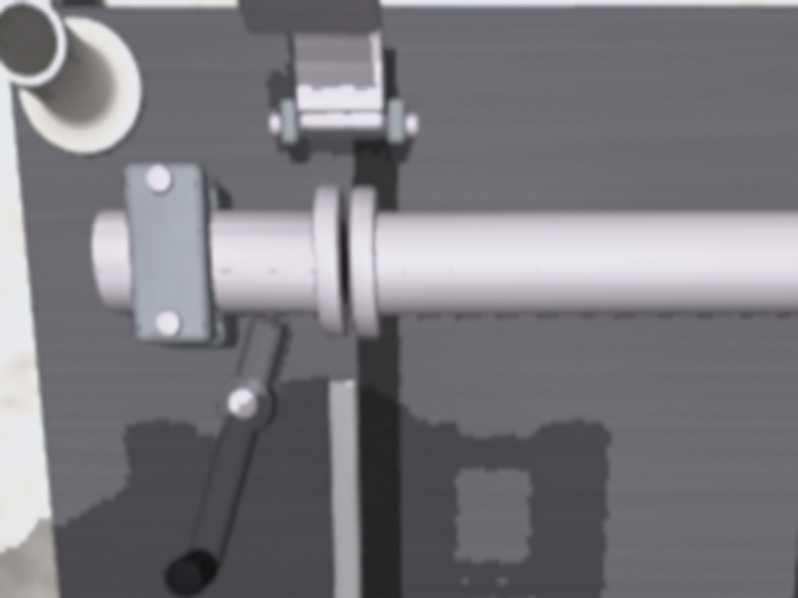

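View pics/s8_c265_205.png

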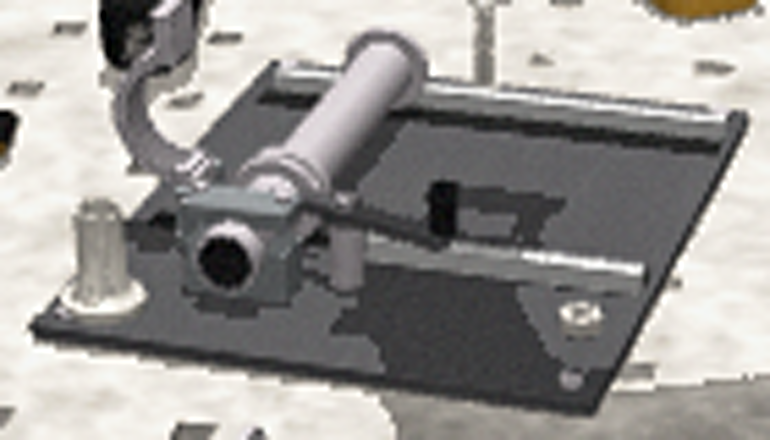

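Run:
```python
from h import *
spoolfit("w8",us=(245,252,258,263,300,320,350,400,450),r0=60,r1=125)
p,d,K,V=load("w8")
P=[]
for u in (200,230,255,282,300): P.append([u]+[tuple(w2j(pd(K,V,d,u,v)).round(0)) for v in (70,85,98)])
# ring lug: points with z>70, jig y in -25..30, x>20
vv,uu=np.mgrid[0:60,220:330]; Q=np.array([w2j(pd(K,V,d,u,v)) for u,v in zip(uu.ravel(),vv.ravel()) if d[v,u]>0])
m=(Q[:,2]>60)&(abs(Q[:,1])<30); Q=Q[m]; print(len(Q),Q.min(0),Q.max(0))
for z in range(60,170,10):
    q=Q[(Q[:,2]>z)&(Q[:,2]<=z+10)]
    if len(q): print(z,len(q),q[:,0].min().round(1),q[:,0].max().round(1),q[:,1].min().round(1),q[:,1].max().round(1))
```

```text
spool (u,y,x,z,n) [(245, 33, np.float64(-0.0), np.float64(36.9), 44), (252, 27, np.float64(-0.2), np.float64(37.1), 44), (258, 21, np.float64(0.4), np.float64(36.7), 37), (263, 17, np.float64(0.4), np.float64(36.9), 38), (300, -17, np.float64(-0.5), np.float64(37.0), 38), (320, -35, np.float64(-0.4), np.float64(37.2), 38), (350, -62, np.float64(-0.6), np.float64(37.1), 39), (400, -107, np.float64(-0.1), np.float64(37.0), 39), (450, -152, np.float64(0.2), np.float64(37.0), 38)]
620 [ 48.55708172 -14.37836134 112.43293685] [ 53.46389525  21.50490212 130.94156662]
110 243 48.6 51.7 -14.2 21.5
120 373 49.1 53.5 -14.4 21.2
130 4 50.4 50.6 -12.2 17.6
```

Request:
{"op": "carry_out", "data": {"moves": "0 0 0 .033 -.005 0 1;0 0 0 .033 -.005 0 1;0 0 0 .033 -.006 0 1;0 0 0 .033 -.005 0 1;0 0 0 .033 -.006 0 1;0 0 0 .033 -.005 0 1;0 0 0 0 0 .04 1;0 0 0 0 0 .045 1;0 0 0 0 0 .042 1;0 0 0 0 0 0 1;0 0 0 0 0 0 1"}}

```text
clock: 13.55
tcp_pos: [699.8, 23.2, 121.5]
eef_rot: [3.139, 0.002, -0.137]
force: [0.5, 0.1, 1.6]
width: -0.0
```

Run:
```python
from h import *
stat(); snap("side","s9");crop("s9",265,135,405,285,4)
```

```text
tcpJ [ 90.    0.8 121.5] [ 3.139e+00  2.000e-03 -1.370e-01] F [0.5 0.2 1.6] t 13.55 w -0.0
```

View pics/s9_c265_135.png

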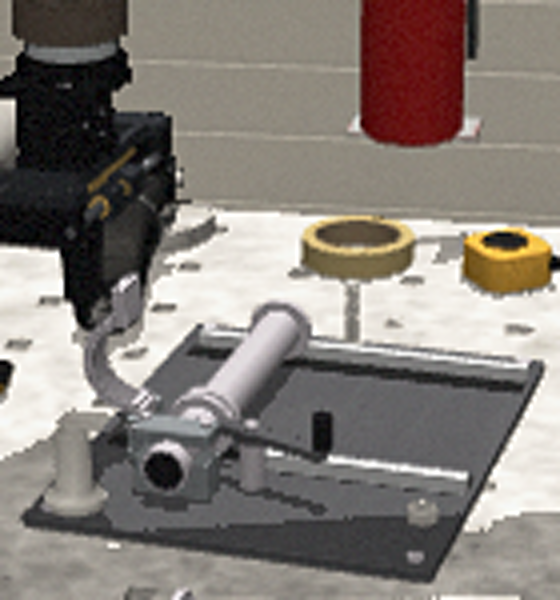

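Request:
{"op": "carry_out", "data": {"moves": "0 0 0 -.0095 0 -.0019 1;0 0 0 -.0095 0 -.0019 1;0 0 0 -.0095 0 -.0019 1;0 0 0 -.0095 0 -.0019 1;0 0 0 -.0094 0 0 1;0 0 0 -.0094 0 0 1;0 0 0 -.0094 0 .002 1;0 0 0 -.0094 0 .002 1;0 0 0 -.009 0 .004 1;0 0 0 -.009 0 .004 1;0 0 0 -.0082 0 .0058 1;0 0 0 -.0082 0 .0058 1;0 0 0 -.0065 0 .0077 1;0 0 0 -.0065 0 .0077 1;0 0 0 0 0 0 1"}}

```text
clock: 15.1
tcp_pos: [576.1, 40.6, 89.3]
eef_rot: [3.14, 0.004, -0.138]
force: [0.2, -0.4, -0.5]
width: 0.5
```

Run:
```python
from h import *
stat(); snap("side","s10");crop("s10",265,135,405,285,4)
```

```text
tcpJ [-35.    1.1  89.3] [ 3.14   0.004 -0.138] F [ 0.3 -0.4 -0.5] t 15.1 w 0.5
```

View pics/s10_c265_135.png

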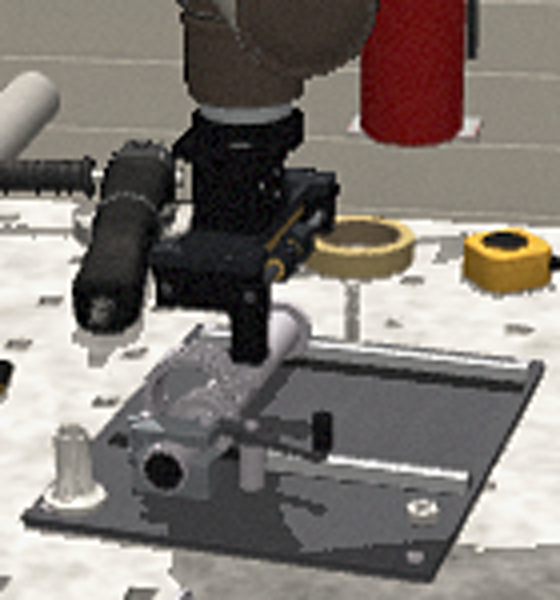

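Request:
{"op": "carry_out", "data": {"moves": "0 0 0 -.0025 0 .0058 1;0 0 0 -.0025 0 .0058 1;0 0 0 -.0025 0 .0058 1;0 0 0 -.0014 0 .005 1;0 0 0 -.0014 0 .005 1;0 0 0 -.0014 0 .005 1;0 0 0 -.0005 0 .0035 1;0 0 0 -.0005 0 .0035 1;0 0 0 -.0005 0 .003 1;0 0 0 0 0 .002 1;0 0 0 0 0 0 1"}}

```text
clock: 16.25
tcp_pos: [565.0, 42.6, 46.3]
eef_rot: [3.141, 0.001, -0.137]
force: [-0.8, 0.4, -0.5]
width: 0.6
```

Run:
```python
from h import *
stat(); snap("side","s11");crop("s11",265,135,405,285,4)
```

```text
tcpJ [-46.3   1.6  46.3] [ 3.141e+00  1.000e-03 -1.370e-01] F [-0.9  0.3 -0.5] t 16.25 w 0.6
```

View pics/s11_c265_135.png

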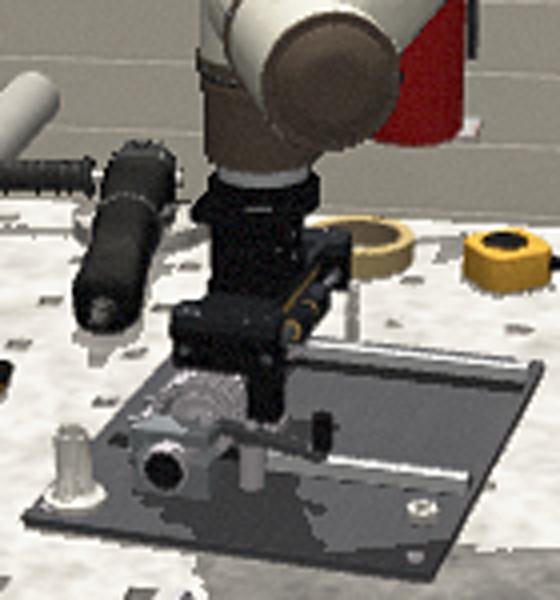

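Request:
{"op": "carry_out", "data": {"moves": "0 0 0 -.002 0 0 1;0 0 0 0 0 .0015 1;0 0 0 0 0 .0015 1;0 0 0 0 0 .001 1;0 0 0 0 0 0 1"}}

```text
clock: 16.8
tcp_pos: [563.3, 42.9, 42.5]
eef_rot: [3.142, -0.0, -0.137]
force: [0.1, -0.0, 0.4]
width: 0.2
```

Request:
{"op": "carry_out", "data": {"moves": "0 0 0 0 0 .001 1;0 0 0 0 0 0 1"}}

```text
clock: 17.0
tcp_pos: [563.3, 42.9, 42.4]
eef_rot: [3.141, -0.0, -0.137]
force: [-1.2, -1.1, 4.8]
width: 0.5
```

Request:
{"op": "carry_out", "data": {"moves": "0 0 0 0 0 .001 1;0 0 0 0 0 .001 1;0 0 0 0 0 0 1"}}

```text
clock: 17.3
tcp_pos: [563.4, 42.9, 42.2]
eef_rot: [3.141, -0.001, -0.136]
force: [-5.5, 1.7, 15.1]
width: 0.5
```

Request:
{"op": "carry_out", "data": {"moves": "0 0 0 0 0 -.02 1;0 0 0 0 0 -.045 1;0 0 0 -.02 -.01 -.045 1;0 0 0 -.03 -.01 -.045 1;0 0 0 -.036 -.01 -.045 1;0 0 0 0 0 0 1;0 0 0 0 0 0 1"}}

```text
clock: 18.0
tcp_pos: [489.6, 81.4, 230.1]
eef_rot: [-3.139, -0.002, -0.136]
force: [-0.2, -0.1, -1.0]
width: 0.4
```

Run:
```python
from h import *
stat(); snap("wrist","w12"); crop("w12",150,0,450,225,2.66)
spoolfit("w12",us=(330,360,400,450),r0=10,r1=150)
p,d,K,V=load("w12")
for j in ([-50,0,42],[-50,-10,42],[-55,10,42],[0,0,74],[-20,0,0]): 
    u,v=proj(K,V,j2w(j))[0]; print(j,(round(u),round(v)),w2j(pd(K,V,d,u,v)).round(1))
```

```text
tcpJ [-126.3   29.8  230.1] [-3.139e+00 -2.000e-03 -1.360e-01] F [-0.2 -0.1 -1. ] t 18.0 w 0.4
spool (u,y,x,z,n) [(330, 17, np.float64(-20.8), np.float64(49.6), 91), (360, -9, np.float64(-23.1), np.float64(40.3), 50), (400, -41, np.float64(-0.5), np.float64(37.0), 42), (450, -83, np.float64(-0.2), np.float64(37.2), 42)]
[-50, 0, 42] (349, 134) [-50.   -0.1  41.2]
[-50, -10, 42] (360, 134) [-50.  -10.2  40.7]
[-55, 10, 42] (338, 140) [-55.   10.   41.6]
[0, 0, 74] (354, 66) [ 0.2 -0.1 73.2]
[-20, 0, 0] (346, 104) [-26.5   4.8  62.2]
```

View pics/w12_c150_0.png

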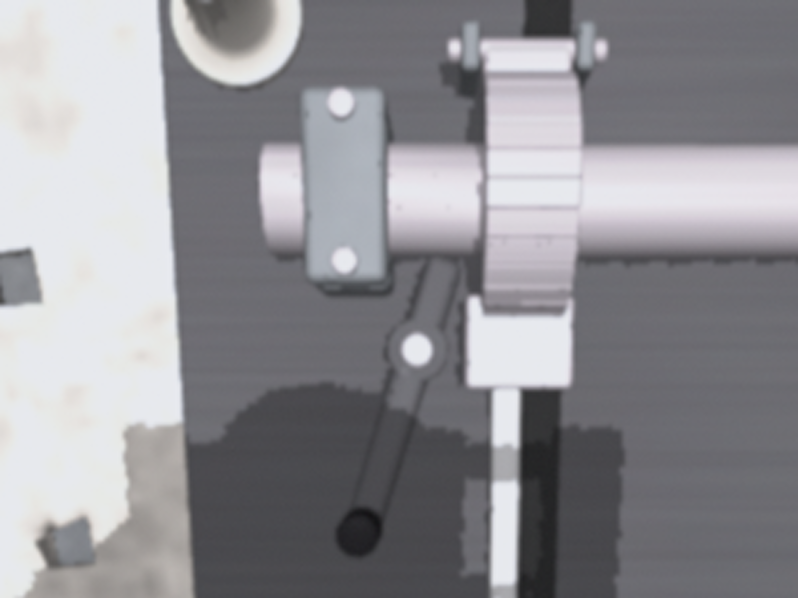

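Request:
{"op": "carry_out", "data": {"moves": "0 0 0 -.01 0 .02 1;0 0 -7.5 0 0 .03 1;0 0 -7.5 0 0 .03 1;0 0 -7.5 0 0 .03 1;0 0 -7.5 0 0 .03 1;0 0 -7.5 0 0 .03 1;0 0 0 0 0 0 1;0 0 0 0 0 0 1"}}

```text
clock: 18.85
tcp_pos: [479.7, 81.7, 57.8]
eef_rot: [3.141, 0.003, 0.514]
force: [0.1, -0.5, 1.1]
width: 0.6
```

Run:
```python
from h import *
stat(); snap("side","s13");crop("s13",265,135,405,285,4)
s=env.read_state(); yaw=s["eef_rot"][2]-YAW; p=w2j(s["tcp_pos"]); print("rel yaw deg",np.degrees(yaw))
n=np.array([np.cos(yaw),np.sin(yaw)]); 
prev=p[:2]
for ph in [.306,.45,.6,.75,.9,1.05,1.2,1.35,1.5,1.571]:
    k=np.array([-48-60*np.cos(ph),36+60*np.sin(ph)]); f=k-n*16.5; dd=f-prev; prev=f
    print(ph,f.round(1),"tool dx,dy mm",round(dd@n,1),round(-(dd@[-n[1],n[0]]),1))
```

```text
tcpJ [-136.1   28.6   57.8] [3.141e+00 3.000e-03 5.140e-01] F [ 0.2 -0.5  1.1] t 18.85 w 0.6
rel yaw deg 37.34547661137626
0.306 [-118.3   44.1] tool dx,dy mm 22.4 -1.5
0.45 [-115.1   52.1] tool dx,dy mm 7.4 -4.4
0.6 [-110.6   59.9] tool dx,dy mm 8.3 -3.5
0.75 [-105.    66.9] tool dx,dy mm 8.7 -2.2
0.9 [-98.4  73. ] tool dx,dy mm 9.0 -0.8
1.05 [-91.  78.] tool dx,dy mm 9.0 0.5
1.2 [-82.9  81.9] tool dx,dy mm 8.8 1.8
1.35 [-74.3  84.5] tool dx,dy mm 8.4 3.1
1.5 [-65.4  85.8] tool dx,dy mm 7.9 4.4
1.571 [-61.1  86. ] tool dx,dy mm 3.5 2.5
```

View pics/s13_c265_135.png

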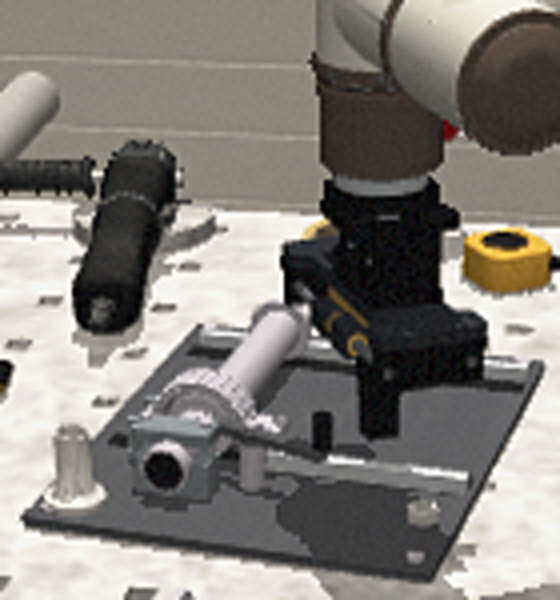

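Request:
{"op": "carry_out", "data": {"moves": "0 0 0 .0056 -.0004 -.002 1;0 0 0 .0056 -.0004 0 1;0 0 0 .0056 -.0004 0 1;0 0 0 .0056 -.0004 0 1;0 0 0 .0037 -.0022 0 1;0 0 0 .0037 -.0022 0 1;0 0 0 .0042 -.0018 0 1;0 0 0 .0042 -.0018 0 1;0 0 0 .0043 -.0011 0 1;0 0 0 .0043 -.0011 0 1;0 0 0 .0045 -.0004 0 1;0 0 0 .0045 -.0004 0 1;0 0 0 .0045 .0003 0 1;0 0 0 .0045 .0003 0 1;0 0 0 .0044 .0009 0 1;0 0 0 .0044 .0009 0 1;0 0 0 .0042 .0016 0 1;0 0 0 .0042 .0016 0 1"}}

```text
clock: 20.7
tcp_pos: [548.1, 129.0, 60.8]
eef_rot: [3.142, -0.0, 0.517]
force: [-1.5, -0.2, -0.1]
width: 0.7
```

Request:
{"op": "carry_out", "data": {"moves": "0 0 0 .004 .0022 0 1;0 0 0 .004 .0022 0 1;0 0 0 0 0 0 1"}}

```text
clock: 21.0
tcp_pos: [557.7, 129.1, 60.8]
eef_rot: [3.141, -0.001, 0.517]
force: [0.7, 0.1, 0.2]
width: 0.4
```

Run:
```python
from h import *
stat(); snap("side","s14");crop("s14",265,135,405,285,4)
```

```text
tcpJ [-65.3  86.3  60.8] [ 3.141e+00 -1.000e-03  5.170e-01] F [0.6 0.2 0.2] t 21.0 w 0.4
```

View pics/s14_c265_135.png

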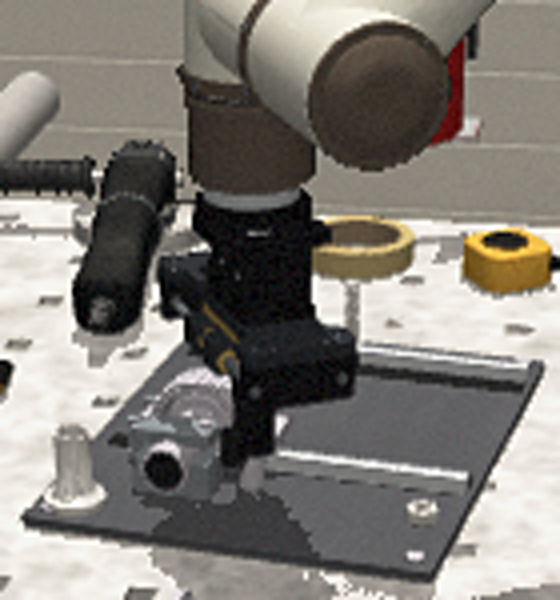

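Request:
{"op": "carry_out", "data": {"moves": "0 0 0 .0016 .0012 0 1;0 0 0 .0012 .0009 0 1;0 0 0 .0008 .0006 0 1;0 0 0 0 0 0 1"}}

```text
clock: 21.45
tcp_pos: [561.4, 128.5, 60.8]
eef_rot: [3.142, -0.0, 0.517]
force: [-0.9, 0.8, -0.3]
width: 0.6
```

Request:
{"op": "carry_out", "data": {"moves": "0 0 0 .0008 .0006 0 1;0 0 0 0 0 0 1"}}

```text
clock: 21.65
tcp_pos: [562.4, 128.4, 60.8]
eef_rot: [3.142, -0.0, 0.517]
force: [-0.4, -0.1, -0.4]
width: 0.7
```

Request:
{"op": "carry_out", "data": {"moves": "0 0 0 .0008 .0006 0 1;0 0 0 0 0 0 1"}}

```text
clock: 21.85
tcp_pos: [563.3, 128.2, 60.8]
eef_rot: [-3.142, 0.0, 0.517]
force: [-0.6, 0.3, -0.7]
width: 0.4
```

Request:
{"op": "carry_out", "data": {"moves": "0 0 0 .0008 .0006 0 1;0 0 0 0 0 0 1"}}

```text
clock: 22.05
tcp_pos: [563.5, 128.0, 60.6]
eef_rot: [-3.141, 0.002, 0.517]
force: [-3.5, 1.9, 1.1]
width: 0.5
```

Request:
{"op": "carry_out", "data": {"moves": "0 0 0 .0008 .0006 0 1;0 0 0 0 0 0 1"}}

```text
clock: 22.25
tcp_pos: [563.7, 127.9, 60.5]
eef_rot: [-3.141, 0.003, 0.517]
force: [-6.7, 2.2, 3.0]
width: 0.4
```

Request:
{"op": "carry_out", "data": {"moves": "0 0 0 .0008 .0006 0 1;0 0 0 0 0 0 1"}}

```text
clock: 22.45
tcp_pos: [563.8, 127.7, 60.4]
eef_rot: [-3.14, 0.005, 0.517]
force: [-8.6, 3.0, 3.4]
width: 0.2
```

Request:
{"op": "carry_out", "data": {"moves": "0 0 0 -.005 0 0 1;0 0 0 -.02 0 0 1;0 0 0 -.03 0 0 1;0 0 0 -.02 0 -.04 1;0 0 7.5 0 0 -.045 1;0 0 7.5 0 0 -.045 1;0 0 7.5 0 .01 -.045 1;0 0 7.5 0 .02 0 1;0 0 7.5 0 .02 0 1;0 0 0 0 0 0 1;0 0 0 0 0 0 1"}}

```text
clock: 23.55
tcp_pos: [506.3, 40.8, 235.9]
eef_rot: [-3.141, -0.001, -0.137]
force: [-0.2, 0.9, -1.2]
width: 0.6
```

Run:
```python
from h import *
stat(); snap("wrist","w15"); crop("w15",150,0,450,225,2.66)
spoolfit("w15",us=(400,430,460),r0=10,r1=150); snap("side","s15"); snap("scene","c15")
p,d,K,V=load("w15")
for j in ([-50,0,42],[-50,-10,42],[0,0,74],[-48,96,80.5],[-48,36,54.5],[-48,10,54.5]): 
    u,v=proj(K,V,j2w(j))[0]; print(j,(round(u),round(v)),w2j(pd(K,V,d,u,v)).round(1))
```

```text
tcpJ [-104.2   -8.2  235.9] [-3.141e+00 -1.000e-03 -1.370e-01] F [-0.3  0.8 -1.2] t 23.55 w 0.6
spool (u,y,x,z,n) [(400, -82, np.float64(-0.2), np.float64(37.2), 40), (430, -108, np.float64(-0.3), np.float64(37.0), 40), (460, -134, np.float64(0.3), np.float64(36.9), 40)]
[-50, 0, 42] (306, 159) [-50.   -0.   42.7]
[-50, -10, 42] (317, 159) [-50. -10.  42.]
[0, 0, 74] (305, 97) [ 0.   0.  73.6]
[-48, 96, 80.5] (189, 158) [-48.   96.   80.4]
[-48, 36, 54.5] (265, 157) [-47.9  35.4  59.2]
[-48, 10, 54.5] (295, 157) [-48.   10.   53.7]
```

View pics/w15.png

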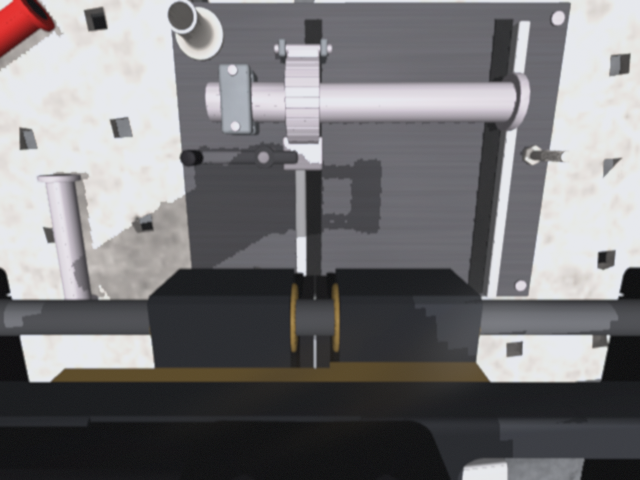

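View pics/w15_c150_0.png

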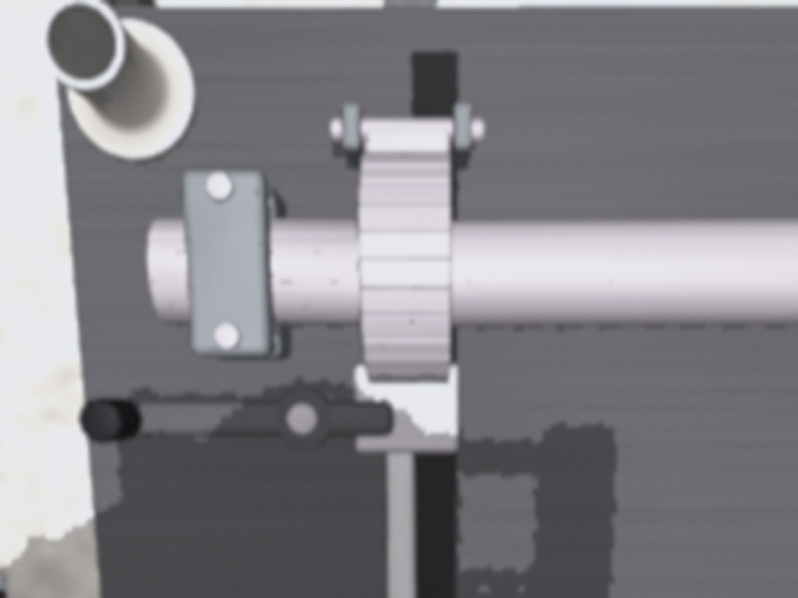

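View pics/s15.png

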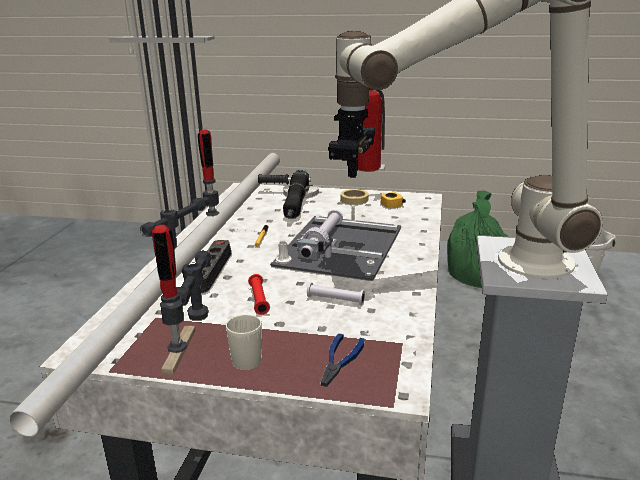

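```bash
python3 -c "
from cell import env
print(env.finish_job())"
```

```text
the job is handed in; nothing more can be done
None
```

The job is done and handed in at about 24 s of the 72 s allowed; the hand-in gives no verdict.

- **Spool:** I rolled it up with closed-finger pushes on the tube, about 15 mm from its middle. I started at roughly 30 mm/s and slowed to 18 mm/s or less for the last 40 mm. It came to rest by itself and was not gripped or lifted. Depth fits put its axis within 0.6 mm of the fixed flange's, and it was still there after the ring and latch were closed.
- **Ring:** I swung it down by its lug to the stop, where the push force rose to about 15 N. The lug's upper face measures about 42 mm above the table and the ring's top about 74 mm, which is the closed position.
- **Latch:** I pushed the knob round to its stop, where the force rose to about 9 N. The knob is 96 mm left and 48 mm in front of the jig origin, as it should be when closed. The nose lies over the lug.
- **Bystanders:** they look undisturbed in the last wrist and side pictures. I did not measure their positions against the starting ones.
- **Disagreement:** my first rough jig position from the scene and side cameras was 4 to 13 mm off sideways from the wrist camera's. I used the wrist camera's value, and the later depth and contact checks agreed with it.

At the end the arm was clear above the bench, touching nothing.

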